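# Wake the motion sensor and lay it in the track cradle

## Robot

A 6-joint arm with a two-finger parallel gripper is mounted at the origin on the work surface. World frame = base frame: x ahead of the robot, y to its left, z up, the work surface at z = 0. Lengths are in m, angles in rad, forces in N, time in s.
With the tool pointing down it reaches from about 0.225 to 0.875 m from the base axis. Payload 3.4 kg.
Tool frame: the origin (TCP) lies at the very end of the fingers, on their centre line; the grasp point (between the pads) lies 19 mm behind it (manip.grasp_offset is the distance from the TCP to the grasp point, in m); x points along the fingers, y is the direction in which the jaws open and shut, and the axes are right-handed (so a half turn about x gives the same grasp; the last joint's range is limited). The gripper opens to 85 mm and grips with 20 to 120 N. Pads are 22 mm wide; open, the fingers measure 114 mm over their backs; the gripper's body (76 mm by 85 mm) begins 54 mm behind the grasp point. The pads swing forward as they close: fully open they stand 13 mm farther back than shut.
Start: joints at [-1.381, 0.276, 1.505, -0, 1.361, -0.121], TCP at [0.176, -0.547, 0.231] pointing down, gripper open.
Joint ranges: [-2.89, 2.89], [-0.75, 2.08], [0.22, 2.7], [-1.18, 4.32], [0.11, 2.71], [-2.7, 2.7]. Speed limits (rad/s): [2.57, 2.57, 3.14, 3.14, 3.14, 3.14].

## Interface

Orientations are given as a unit quaternion [w, x, y, z].
In Python, from rig import manip gives the robot as it stands.
- The arm moves only by the tool step_arm, never from a script. Its argument "increments" is a list of rows, each an object with "grip": the opening, from 0 (shut) to 1 (fully open); "delta_pos": the shift along the world's x, y, z in m, a list of three; "twist": the turn about the world's z in degrees. A call has 1 to 10 rows; each row shifts and turns the commanded pose from where the row before left it; what a row does not reach is not made up. A row lasts 1/12 s, in which the tool goes at most 41.7 mm and 7.16 degrees, less where a joint would pass 70% of its speed; a pose out of reach is approached as far as the arm can. A call with a gripper value outside its range is refused whole. The fingers move at their own pace and stop on an object; "force" is the grip in N (left out, the last holds). Time passes only in rows, so rows that do not move let the fingers close. It gives the time, the measured TCP pose, the force and the opening at its end, in the units of the state.
- manip.get_state(): the state, without advancing time (a new reading comes with each control period).
- manip.get_image(name): name is "side" or "top"; returns a dict with "img" (420x560x3 uint8, red, green, blue), "fx", "fy", "cx", "cy" (pixels), "rvec" (rotation vector, rad) and "tvec" (3), from world to camera coordinates, as OpenCV has them. Camera axes: x right, y down, z forward; pixel columns grow to the right and rows downward; lengths in m; the calibration is good to about 2 mm. A picture is of the moment at which its call begins. There is no depth.
- manip.sign_off(): hands the job in, once; it reports no verdict.
The state is a dict: "clock": time; "qpos": joint angles; "qd": joint speeds; "effort": joint torques, N m; "position": TCP position; "ee_rot": TCP orientation; "contact_force": force on the tool from outside, world axes, zero at the start; "moment": the same for the moment, N m; "width": finger opening in m.
Only numpy, scipy, OpenCV 4.12 (cv2) and the standard library are available. Lean on these libraries where they do the work, as an engineer would, in place of code of your own. Each camera call takes 0.05 s, during which the arm holds its last target. There are 200 camera calls.

## Task

Pick out the cylindrical motion sensor (the upright metal cylinder with the narrower nose on top), wake it by pressing its foot, kept upright, onto the dock's sprung round pad until the pad is fully down for a moment, then lay it gently, without dropping it, on its side in the two V-shaped saddles of the cradle, with its foot up against the cradle's end plate and its nose pointing away from the plate. Leave it lying there released; do not knock it over, and leave the other apparatus standing where it is.

Things in the scene. Friction and masses are not known exactly. Their poses are not given: they have to be found in the camera images.
- sensor_center (a point): Centre (half-way up) of the motion sensor, a loose upright metal cylinder: total height 116 mm, of which the lower 100 mm is the body, 40 mm in diameter, and the top 16 mm a narrower nose, 24 mm in diameter. Its z axis runs along the cylinder from foot to nose (up at the start). About 0.18 to 0.35 kg.
- sensor_foot (a point): Centre of the sensor's flat foot, 58 mm below its centre along its own axis; same axes. The foot stands on the work surface (z = 0) at the start.
- sensor: The motion sensor itself; its origin is the centre of its foot, z axis from foot to nose.
- dock: Fixed dock, a white box 100 mm (its x) by 120 mm (its y) by 36 mm high with the sprung round pad in its top; origin at the centre of its underside on the work surface, z up.
- pad_top (a point): Centre of the top face of the sprung pad, a round dark rubber disc 64 mm in diameter, its face 50 mm above the work surface when up (14 mm above the dock's box). It moves down with the pad.
- pad (a joint): Travel of the sprung pad in m: 0 is up, 0.010 is fully down, at the stop. It takes about 2 N to start and 10 N to bottom; it springs back when released, and the sensor's own weight moves it by less than 2 mm.
- cradle: Fixed cradle: base plate 150 (its x) x 70 (its y) x 20 mm high, with two upward-open 90 degree V saddles, each 10 mm thick, centred at x = -32 and +42 mm, 66 mm wide, tops 83 mm above the table, and at its +x end an upright plate 50 mm wide, 97 mm high, 8 mm thick, its inner face at x = +60 mm. Origin: centre of the underside, z up.
- cradle_seat (a point): Point on the axis of a sensor lying in the saddles, 85 mm above the table over the cradle's origin, same axes as the cradle. A well laid sensor has its axis along the cradle's x through this point, its foot against the end plate at x = +60 mm, its centre near x = +2 mm, its nose pointing to -x.
- slug_mid (a point): Centre of a bystander: plain upright aluminium cylinder without nose, 42 mm in diameter, 105 mm high, loose.
- drum_mid (a point): Centre of a bystander: plain upright steel cylinder, 54 mm in diameter, 75 mm high, loose.
- lens_mid (a point): Bystander: lens holder, loose: round base 68 mm across, 14 mm high, thin post, and a round black lens frame 64 mm across (in its y-z plane) centred 116 mm above the table, top at 148 mm. The point is on its vertical middle line 20 mm above the table.
- weights_mid (a point): Bystander: stack of brass slotted weights, 52 mm in diameter, 36 mm high with a 12 mm knob up to 55 mm. The point is on its axis 20 mm above the table.
- block_mid (a point): Centre of a bystander: wooden friction block, 60 (x) x 100 (y) x 45 mm high, loose.
- gate_mid (a point): Bystander: black light gate, a U 90 mm wide (y), 50 mm deep (x) and 76 mm high. The point is over the centre of its base, 20 mm above the table.
- gauge_mid (a point): Centre of a bystander: flat clear spring gauge lying on the table, 24 mm wide (x), 150 mm long (y) plus a 25 mm pin at the +y end, 20 mm high.
There are look-alikes about, which are no part of the job. What is shaped like the sensor but orange or purple is not meant. Leave any yellow look-alike of the dock alone.

How it is judged:
By the outcome, as a careful person would: the job done as asked, in the order asked, and still so for the second after the job is handed in, with the robot touching nothing.
It also fails if it takes over 67 s, if anything falls off the work surface, if the arm or the gripper's body presses on something with over 40 N, if the wrist force passes 120 N, or if a joint passes its speed limit or range.

## Working session

There is one attempt and no reset: what is moved stays moved. The work goes in short steps, Python scripts to look and compute and a tool call to move; the robot and the scene stay as the last step left them, time stands still between calls to the robot, and variables do not carry over. Pictures are saved under pics/ and viewed, about 8 in all and at most 12, crops included, and the job is handed in when it is done.

Besides the shell and the picture viewer there is one more tool, called by a JSON object that holds its "api" and its "payload", one argument or row to a line. step_arm: Moves the arm, as the interface text tells. Its arguments: {"type":"object","properties":{"increments":{"type":"array"},"force":{"type":"number"}},"required":["increments"]}

```bash
ls; mkdir -p pics; cat > h.py <<'E'
import numpy as np, cv2
from rig import manip
def shot(n,name):
    d=manip.get_image(n); cv2.imwrite(f'pics/{name}.png',d['img'][:,:,::-1]); np.save(f'pics/{name}.npy',d,allow_pickle=True); return d
def load(name): return np.load(f'pics/{name}.npy',allow_pickle=True).item()
def ray(d,u,v):
    R=cv2.Rodrigues(np.array(d['rvec'],float))[0]; c=-R.T@np.array(d['tvec'],float).ravel()
    return c,R.T@np.array([(u-d['cx'])/d['fx'],(v-d['cy'])/d['fy'],1])
def atz(d,u,v,z):
    c,r=ray(d,u,v); return c+r*(z-c[2])/r[2]
def proj(d,P):
    K=np.array([[d['fx'],0,d['cx']],[0,d['fy'],d['cy']],[0,0,1]],float)
    return cv2.projectPoints(np.array(P,float).reshape(-1,3),np.array(d['rvec'],float),np.array(d['tvec'],float),K,None)[0].reshape(-1,2)
def crop(name,u0,v0,u1,v1,k): 
    im=cv2.imread(f'pics/{name}.png')[v0:v1,u0:u1]; cv2.imwrite(f'pics/{name}_c{u0}.png',cv2.resize(im,None,fx=k,fy=k,interpolation=cv2.INTER_CUBIC))
E
python3 - <<'E'
from h import *
for n in('top','side'):
    d=shot(n,n+'0'); print(n,ray(d,280,210),d['fx'])
print(manip.get_state())
E
```

```text
pics
top (array([ 0.35069308, -0.09085788,  1.41378821]), array([ 0.16441141,  0.0151158 , -0.98635967])) 481.32726465550155
side (array([0.46958163, 0.68920363, 1.01928093]), array([ 0.08031274, -0.63325979, -0.76982441])) 458.6965907479672
{'clock': 0.1, 'qpos': array([-1.38099190e+00,  2.76552518e-01,  1.50601116e+00, -3.92091705e-06,
        1.36069690e+00, -1.21021916e-01]), 'qd': array([-0.00036766, -0.00175267, -0.0032611 ,  0.00102404,  0.00052055,
       -0.0015968 ]), 'effort': array([ 1.22260601e-03, -4.17699301e+01, -2.46404994e+01, -1.69495206e-04,
        5.86476963e-03,  1.05318020e-05]), 'position': array([ 0.17575341, -0.54698793,  0.23051252]), 'ee_rot': array([-0.1088628 , -0.69856257, -0.11004141,  0.69860583]), 'contact_force': array([-0.37814662,  0.29836802, -0.11974316]), 'moment': array([ 0.01015129,  0.04777559, -0.03898921]), 'width': 0.08535623652077336}
```

```bash
python3 -c "
import cv2
for n in('top0','side0'):
    im=cv2.imread(f'pics/{n}.png'); cv2.imwrite(f'pics/{n}b.png',cv2.resize(im,(784,588),interpolation=cv2.INTER_CUBIC))"
```

```text
(no output)
```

View pics/top0b.png

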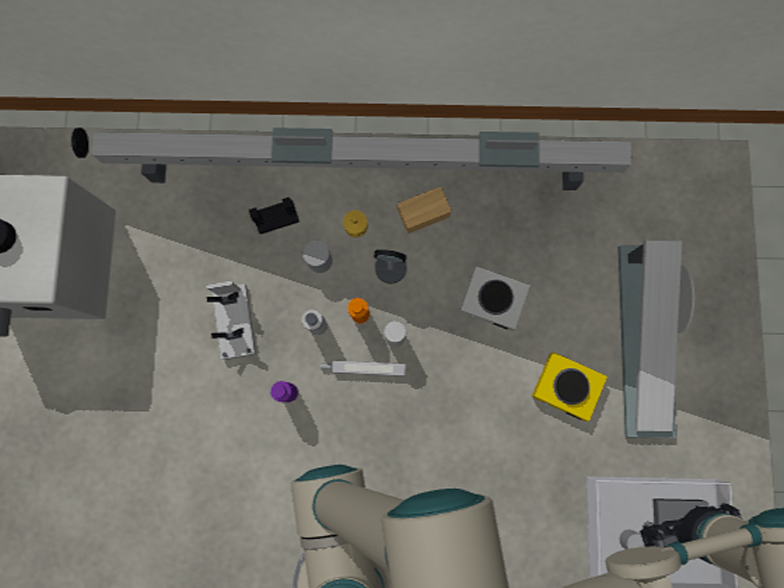

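View pics/side0b.png

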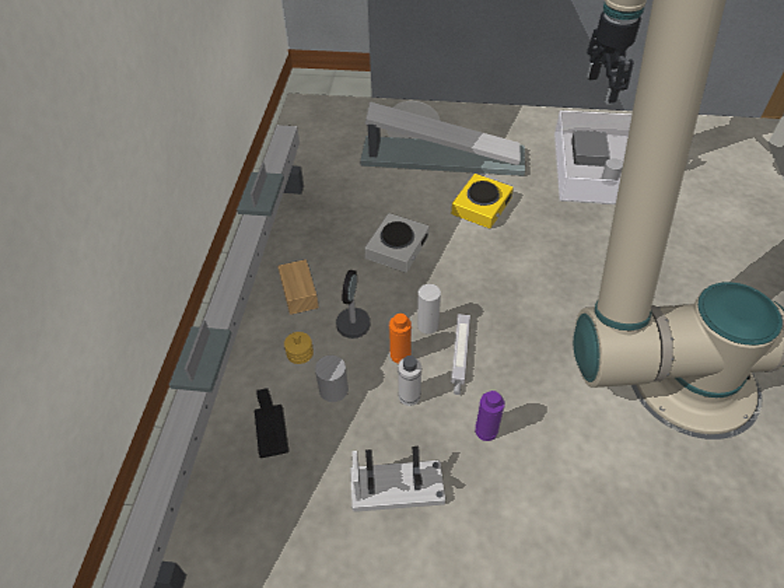

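```bash
python3 - <<'E'
import cv2,numpy as np
t=cv2.imread('pics/top0.png');s=cv2.imread('pics/side0.png')
r=lambda i,k:cv2.resize(i,None,fx=k,fy=k,interpolation=cv2.INTER_CUBIC)
a=r(t[195:265,140:300],5)      # 350x800
b=r(s[235:299,265:305],3.75)     # 240x150
c=r(t[185:241,325:385],240/56)   # 240x257
d=r(s[310:370,245:325],4) #240x320
row=np.hstack([b,c,d]); row=cv2.copyMakeBorder(row,0,0,0,800-row.shape[1],cv2.BORDER_CONSTANT)
cv2.imwrite('pics/comp.png',np.vstack([a,row]));print(b.shape,c.shape,d.shape)
E
```

```text
(240, 150, 3) (240, 257, 3) (240, 320, 3)
```

View pics/comp.png

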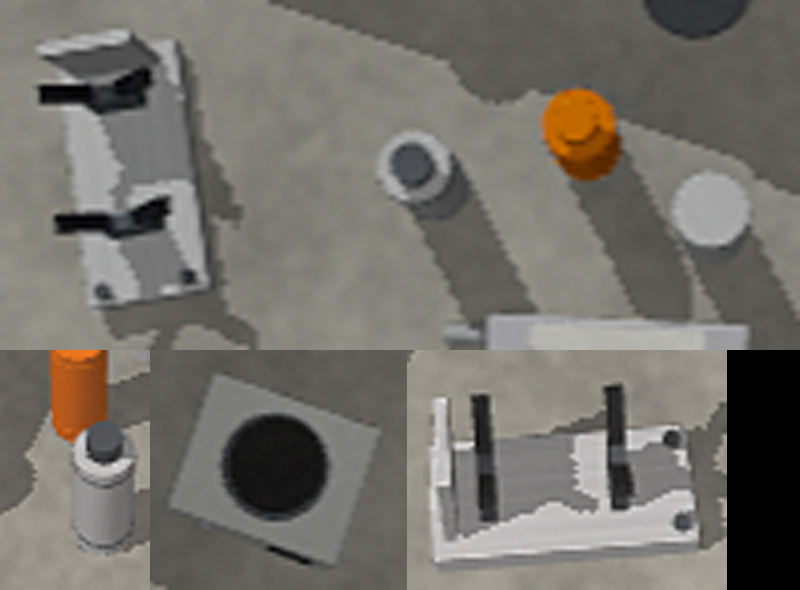

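```bash
python3 - <<'E'
from h import *
from scipy.optimize import least_squares
t=load('top0');s=load('side0')
a=lambda x,y:(140+x/5,195+y/5); c=lambda x,y:(325+(x-150)/4.286,185+(y-350)/4.286); b=lambda x,y:(265+x/3.75,235+(y-350)/3.75); e=lambda x,y:(245+(x-407)/4,310+(y-350)/4)
print('sensor top',atz(t,*a(411,166),.116),atz(t,*a(414,168),.1),'side',atz(s,*b(105,434),.116))
print('orange',atz(t,*a(578,115),.116),'slug',atz(t,*a(711,210),.105))
print('pad',atz(t,*c(275,467),.05))
P=[atz(t,*c(*q),.036) for q in[(214,375),(380,430),(335,565),(168,505)]];print('dock c',np.mean(P,0),[np.round(p[:2],3) for p in P])
m=np.array([(42,33,83),(42,-33,83),(-32,33,83),(-32,-33,83),(-75,35,20),(-75,-35,20),(68,25,97),(68,-25,97)])/1e3
o=np.array([a(*q) for q in[(38,95),(152,77),(54,222),(170,206),(92,307),(210,288),(38,45),(128,30)]])
ms=np.array([(68,25,97),(-75,35,20),(-75,-35,20)])/1e3
W=lambda p,m:np.c_[np.cos(p[2])*m[:,0]-np.sin(p[2])*m[:,1]+p[0],np.sin(p[2])*m[:,0]+np.cos(p[2])*m[:,1]+p[1],m[:,2]]
r=least_squares(lambda p:(proj(t,W(p,m))-o).ravel(),[.4,.3,.1]);print('cradle',r.x,np.degrees(r.x[2]));print(np.round(r.fun.reshape(-1,2),1))
print('side pred plate top y+ , base',[(np.array(q)*4-[245*4-407,310*4-350]).round() for q in proj(s,W(r.x,ms))])
E
```

```text
sensor top [0.51405932 0.08498893 0.116     ] [0.51499649 0.08546202 0.1       ] side [0.51706757 0.08715719 0.116     ]
orange [ 0.54370437 -0.0049148   0.116     ] slug [ 0.49424395 -0.07831696  0.105     ]
pad [ 0.57519345 -0.28287722  0.05      ]
dock c [ 0.57659064 -0.28428144  0.036     ] [array([ 0.64 , -0.244]), array([ 0.604, -0.356]), array([ 0.512, -0.325]), array([ 0.55 , -0.213])]
cradle [0.51938213 0.26009225 0.19257927] 11.033979403680812
[[-0.2  0. ]
 [ 0.4 -0.4]
 [-0.1  0.6]
 [ 0.3 -0.3]
 [-0.4  0.6]
 [-0.   0.2]
 [ 0.1 -0.3]
 [-0.1 -0.4]]
side pred plate top y+ , base [array([440., 480.]), array([703., 534.]), array([687., 418.])]
```

```bash
python3 - <<'E'
from h import *
from scipy.spatial.transform import Rotation as R
s=manip.get_state();q=s['ee_rot'];print(manip.grasp_offset,R.from_quat([q[1],q[2],q[3],q[0]]).as_matrix().round(3),s['position'])
E
```

```text
0.0187 [[-0.     0.306 -0.952]
 [ 0.002 -0.952 -0.306]
 [-1.    -0.002 -0.   ]] [ 0.17575341 -0.54698793  0.23051252]
```

{"api": "step_arm", "payload": {
  "increments": [
    {"grip": 0.8, "delta_pos": [0.019, 0.0352, 0], "twist": -3.4},
    {"grip": 0.8, "delta_pos": [0.019, 0.0352, 0], "twist": -3.4},
    {"grip": 0.8, "delta_pos": [0.019, 0.0352, 0], "twist": 0},
    {"grip": 0.8, "delta_pos": [0.019, 0.0352, 0], "twist": 0},
    {"grip": 0.8, "delta_pos": [0.019, 0.0352, 0], "twist": 0},
    {"grip": 0.8, "delta_pos": [0.019, 0.0352, 0], "twist": 0},
    {"grip": 0.8, "delta_pos": [0.019, 0.0352, 0], "twist": 0},
    {"grip": 0.8, "delta_pos": [0.019, 0.0352, 0], "twist": 0},
    {"grip": 0.8, "delta_pos": [0.019, 0.0352, 0], "twist": 0},
    {"grip": 0.8, "delta_pos": [0.019, 0.0352, 0], "twist": 0}
  ]
}}

```text
clock: 0.93
position: [0.3661, -0.1935, 0.2312]
ee_rot: [-0.068, -0.704, -0.068, 0.704]
contact_force: [1.3, -0.4, -0.6]
width: 0.0686
```

{"api": "step_arm", "payload": {
  "increments": [
    {"grip": 0.8, "delta_pos": [0.0188, 0.0352, 0], "twist": 0},
    {"grip": 0.8, "delta_pos": [0.0188, 0.0352, 0], "twist": 0},
    {"grip": 0.8, "delta_pos": [0.0188, 0.0352, 0], "twist": 0},
    {"grip": 0.8, "delta_pos": [0.0188, 0.0352, 0], "twist": 0},
    {"grip": 0.8, "delta_pos": [0.0188, 0.0352, 0], "twist": 0},
    {"grip": 0.8, "delta_pos": [0.0188, 0.0352, 0], "twist": 0},
    {"grip": 0.8, "delta_pos": [0.0188, 0.0352, 0], "twist": 0},
    {"grip": 0.8, "delta_pos": [0.0188, 0.0352, 0], "twist": 0},
    {"grip": 0.8, "delta_pos": [0, 0, -0.02], "twist": 0},
    {"grip": 0.8, "delta_pos": [0, 0, -0.02], "twist": 0}
  ]
}}

```text
clock: 1.77
position: [0.5179, 0.0886, 0.1912]
ee_rot: [0.069, 0.705, 0.069, -0.703]
contact_force: [-1.3, -0.4, -0.8]
width: 0.0685
```

```bash
python3 - <<'E'
from h import *
s=manip.get_state();print(s['position'])
t=shot('top','t1');d=shot('side','s1')
p=proj(d,[s['position'],[.516,.086,.116],[.516,.086,0]]);print(p, proj(t,[s['position']]))
im=cv2.imread('pics/s1.png')[170:310,230:370]
im=cv2.resize(im,None,fx=4,fy=4,interpolation=cv2.INTER_CUBIC)
for q in p: cv2.circle(im,tuple(int(v) for v in (q-[230,170])*4),3,(0,0,255),-1)
cv2.imwrite('pics/s1c.png',im)
E
```

```text
[0.51789057 0.08857003 0.1912321 ]
[[292.92922636 239.03722065]
 [293.49747054 257.03220172]
 [292.97884675 282.42874605]] [[217.04290811 222.95209177]]
```

View pics/s1c.png

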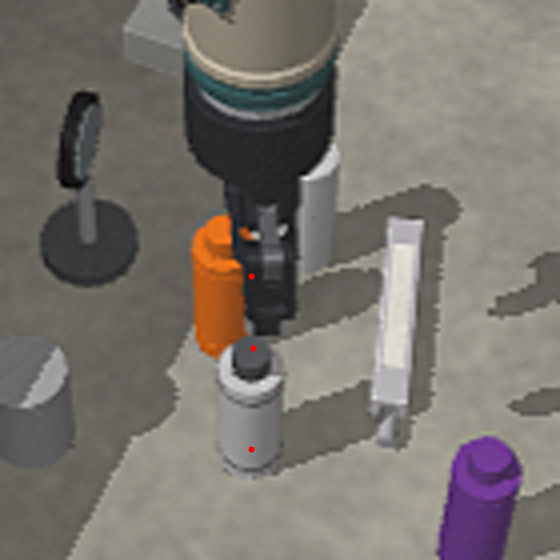

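{"api": "step_arm", "payload": {
  "increments": [
    {"grip": 0.8, "delta_pos": [-0.002, -0.0025, -0.023]},
    {"grip": 0.8, "delta_pos": [0, 0, -0.03]},
    {"grip": 0.8, "delta_pos": [0, 0, -0.03]},
    {"grip": 0.8, "delta_pos": [0, 0, -0.03]},
    {"grip": 0.8, "delta_pos": [0, 0, -0.02]},
    {"grip": 0.8, "delta_pos": [0, 0, -0.01]},
    {"grip": 0.8, "delta_pos": [0, 0, 0]},
    {"grip": 0.8, "delta_pos": [0, 0, 0]}
  ]
}}

```text
schema error: expected keys grip, delta_pos, twist
```

{"api": "step_arm", "payload": {
  "increments": [
    {"grip": 0.6, "delta_pos": [0, 0, 0]},
    {"grip": 0.55, "delta_pos": [0, 0, 0]},
    {"grip": 0.52, "delta_pos": [0, 0, 0]},
    {"grip": 0.5, "delta_pos": [0, 0, 0]},
    {"grip": 0.3, "delta_pos": [0, 0, 0]},
    {"grip": 0.3, "delta_pos": [0, 0, 0]},
    {"grip": 0.3, "delta_pos": [0, 0, 0]},
    {"grip": 0.3, "delta_pos": [0, 0, 0]}
  ],
  "force": 60
}}

```text
schema error: expected keys grip, delta_pos, twist
```

{"api": "step_arm", "payload": {
  "increments": [
    {"grip": 0.8, "delta_pos": [-0.002, -0.0025, -0.023], "twist": 0},
    {"grip": 0.8, "delta_pos": [0, 0, -0.03], "twist": 0},
    {"grip": 0.8, "delta_pos": [0, 0, -0.03], "twist": 0},
    {"grip": 0.8, "delta_pos": [0, 0, -0.03], "twist": 0},
    {"grip": 0.8, "delta_pos": [0, 0, -0.02], "twist": 0},
    {"grip": 0.8, "delta_pos": [0, 0, -0.01], "twist": 0},
    {"grip": 0.8, "delta_pos": [0, 0, 0], "twist": 0},
    {"grip": 0.8, "delta_pos": [0, 0, 0], "twist": 0}
  ]
}}

```text
clock: 2.53
position: [0.5149, 0.0833, 0.0491]
ee_rot: [0.068, 0.704, 0.068, -0.704]
contact_force: [-0.6, -0.2, 0.1]
width: 0.0681
```

{"api": "step_arm", "payload": {
  "increments": [
    {"grip": 0.6, "delta_pos": [0, 0, 0], "twist": 0},
    {"grip": 0.55, "delta_pos": [0, 0, 0], "twist": 0},
    {"grip": 0.52, "delta_pos": [0, 0, 0], "twist": 0},
    {"grip": 0.5, "delta_pos": [0, 0, 0], "twist": 0},
    {"grip": 0.3, "delta_pos": [0, 0, 0], "twist": 0},
    {"grip": 0.3, "delta_pos": [0, 0, 0], "twist": 0},
    {"grip": 0.3, "delta_pos": [0, 0, 0], "twist": 0},
    {"grip": 0.3, "delta_pos": [0, 0, 0], "twist": 0}
  ],
  "force": 60
}}

```text
clock: 3.2
position: [0.5149, 0.0844, 0.0495]
ee_rot: [0.067, 0.705, 0.068, -0.703]
contact_force: [-0.3, 2.9, 6.6]
width: 0.0381
```

{"api": "step_arm", "payload": {
  "increments": [
    {"grip": 0.3, "delta_pos": [0, 0, 0.01], "twist": 0},
    {"grip": 0.3, "delta_pos": [0, 0, 0.03], "twist": 0},
    {"grip": 0.3, "delta_pos": [0, 0, 0.04], "twist": 0},
    {"grip": 0.3, "delta_pos": [0, 0, 0.04], "twist": 0},
    {"grip": 0.3, "delta_pos": [0, 0, 0.03], "twist": 0},
    {"grip": 0.3, "delta_pos": [0, 0, 0.01], "twist": 0}
  ]
}}

```text
clock: 3.7
position: [0.5167, 0.0834, 0.2138]
ee_rot: [0.068, 0.707, 0.067, -0.701]
contact_force: [1.4, -0.4, -2.3]
width: 0.0376
```

{"api": "step_arm", "payload": {
  "increments": [
    {"grip": 0.3, "delta_pos": [0.003, -0.018, 0], "twist": 0},
    {"grip": 0.3, "delta_pos": [0.0062, -0.0366, 0], "twist": 0},
    {"grip": 0.3, "delta_pos": [0.0062, -0.0366, 0], "twist": 0},
    {"grip": 0.3, "delta_pos": [0.0062, -0.0366, 0], "twist": 0},
    {"grip": 0.3, "delta_pos": [0.0062, -0.0366, 0], "twist": 0},
    {"grip": 0.3, "delta_pos": [0.0062, -0.0366, 0], "twist": 0},
    {"grip": 0.3, "delta_pos": [0.0062, -0.0366, 0], "twist": 0},
    {"grip": 0.3, "delta_pos": [0.0062, -0.0366, 0], "twist": 0},
    {"grip": 0.3, "delta_pos": [0.0062, -0.0366, 0], "twist": 0},
    {"grip": 0.3, "delta_pos": [0.0094, -0.0552, 0], "twist": 0}
  ]
}}

```text
clock: 4.53
position: [0.5726, -0.269, 0.2066]
ee_rot: [-0.067, -0.703, -0.069, 0.705]
contact_force: [0.5, 0.7, -2.3]
width: 0.0377
```

{"api": "step_arm", "payload": {
  "increments": [
    {"grip": 0.3, "delta_pos": [0, 0, -0.03], "twist": 0},
    {"grip": 0.3, "delta_pos": [0, 0, -0.03], "twist": 0},
    {"grip": 0.3, "delta_pos": [0, 0, -0.02], "twist": 0},
    {"grip": 0.3, "delta_pos": [0, 0, -0.01], "twist": 0},
    {"grip": 0.3, "delta_pos": [0, 0, 0], "twist": 0}
  ]
}}

```text
clock: 4.95
position: [0.5712, -0.267, 0.1143]
ee_rot: [-0.066, -0.701, -0.069, 0.706]
contact_force: [0.1, 0.6, -3.1]
width: 0.038
```

```bash
python3 - <<'E'
from h import *
s=manip.get_state();print(s['position'],s['contact_force'],s['width'])
t=shot('top','t2');d=shot('side','s2')
p=s['position'];foot=p-[0,0,.05]
print(proj(d,[p,foot,[.577,-.282,.05]]), proj(t,[p,[.577,-.282,.05]]))
k=lambda im,a,b:cv2.resize(im[b:b+100,a:a+100],None,fx=4,fy=4,interpolation=cv2.INTER_CUBIC)
cv2.imwrite('pics/c2.png',np.hstack([k(cv2.imread('pics/t2.png'),300,160),k(cv2.imread('pics/s2.png'),230,100)]))
E
```

```text
[ 0.57123984 -0.26704957  0.11427424] [ 0.08585772  0.61993096 -3.07308544] 0.037969133012369365
[[285.80677692 152.97545631]
 [285.83315044 165.47023789]
 [284.4425019  165.2145622 ]] [[351.67164465 209.86368597]
 [353.85499697 211.67143697]]
```

View pics/c2.png

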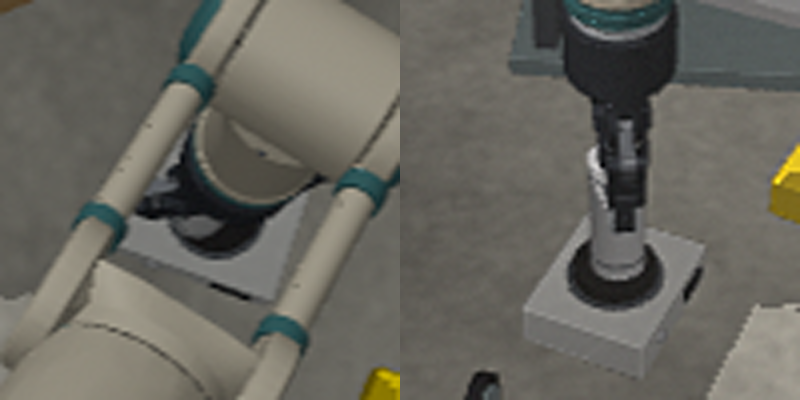

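{"api": "step_arm", "payload": {
  "increments": [
    {"grip": 0.3, "delta_pos": [0.003, -0.007, 0], "twist": 0},
    {"grip": 0.3, "delta_pos": [0.003, -0.008, 0], "twist": 0},
    {"grip": 0.3, "delta_pos": [0, 0, -0.01], "twist": 0},
    {"grip": 0.3, "delta_pos": [0, 0, -0.005], "twist": 0},
    {"grip": 0.3, "delta_pos": [0, 0, -0.004], "twist": 0},
    {"grip": 0.3, "delta_pos": [0, 0, 0], "twist": 0}
  ],
  "force": 80
}}

```text
clock: 5.55
position: [0.5795, -0.2832, 0.0984]
ee_rot: [-0.068, -0.704, -0.068, 0.704]
contact_force: [0.2, -0.2, 0.2]
width: 0.0374
```

{"api": "step_arm", "payload": {
  "increments": [
    {"grip": 0.3, "delta_pos": [0, 0, -0.003], "twist": 0},
    {"grip": 0.3, "delta_pos": [0, 0, -0.002], "twist": 0},
    {"grip": 0.3, "delta_pos": [0, 0, 0], "twist": 0}
  ]
}}

```text
clock: 5.8
position: [0.5797, -0.2832, 0.0946]
ee_rot: [-0.068, -0.704, -0.068, 0.704]
contact_force: [-0.3, -0.8, 2.8]
width: 0.0374
```

{"api": "step_arm", "payload": {
  "increments": [
    {"grip": 0.3, "delta_pos": [0, 0, -0.002], "twist": 0},
    {"grip": 0.3, "delta_pos": [0, 0, -0.002], "twist": 0},
    {"grip": 0.3, "delta_pos": [0, 0, -0.002], "twist": 0},
    {"grip": 0.3, "delta_pos": [0, 0, 0], "twist": 0}
  ]
}}

```text
clock: 6.13
position: [0.5798, -0.2832, 0.0896]
ee_rot: [0.068, 0.704, 0.068, -0.704]
contact_force: [-3.0, 1.1, 7.2]
width: 0.0378
```

{"api": "step_arm", "payload": {
  "increments": [
    {"grip": 0.3, "delta_pos": [0, 0, -0.001], "twist": 0},
    {"grip": 0.3, "delta_pos": [0, 0, -0.001], "twist": 0},
    {"grip": 0.3, "delta_pos": [0, 0, 0], "twist": 0}
  ]
}}

```text
clock: 6.38
position: [0.58, -0.2832, 0.0893]
ee_rot: [0.068, 0.704, 0.068, -0.703]
contact_force: [-6.1, 2.6, 16.2]
width: 0.0376
```

{"api": "step_arm", "payload": {
  "increments": [
    {"grip": 0.3, "delta_pos": [0, 0, -0.001], "twist": 0},
    {"grip": 0.3, "delta_pos": [0, 0, 0], "twist": 0},
    {"grip": 0.3, "delta_pos": [0, 0, 0], "twist": 0},
    {"grip": 0.3, "delta_pos": [0, 0, 0], "twist": 0},
    {"grip": 0.3, "delta_pos": [0, 0, 0], "twist": 0},
    {"grip": 0.3, "delta_pos": [0, 0, 0], "twist": 0},
    {"grip": 0.3, "delta_pos": [0, 0, 0], "twist": 0},
    {"grip": 0.3, "delta_pos": [0, 0, 0], "twist": 0}
  ]
}}

```text
clock: 7.05
position: [0.5801, -0.2832, 0.0892]
ee_rot: [0.068, 0.705, 0.067, -0.703]
contact_force: [-4.9, 3.2, 19.5]
width: 0.0374
```

```bash
python3 - <<'E'
from h import *
s=manip.get_state();print(s['position'],s['contact_force'],s['width'])
d=shot('side','s3')
p=s['position'];print(proj(d,[p,p-[0,0,.05]]))
cv2.imwrite('pics/c3.png',cv2.resize(cv2.imread('pics/s3.png')[115:195,245:325],None,fx=6,fy=6,interpolation=cv2.INTER_CUBIC))
E
```

```text
[ 0.58008376 -0.28317091  0.089223  ] [-4.87934585  3.23831068 19.47936118] 0.037429437872465256
[[283.38318007 155.27162852]
 [283.47696044 167.42754428]]
```

View pics/c3.png

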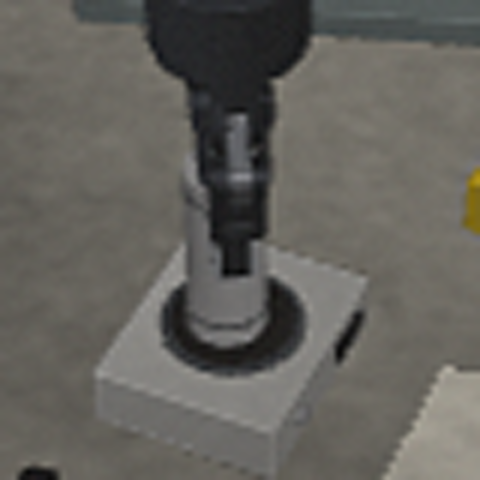

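{"api": "step_arm", "payload": {
  "increments": [
    {"grip": 0.3, "delta_pos": [0, 0, 0.005], "twist": 0},
    {"grip": 0.3, "delta_pos": [0, 0, 0.01], "twist": 0},
    {"grip": 0.3, "delta_pos": [0, 0, 0.025], "twist": 0},
    {"grip": 0.3, "delta_pos": [0, 0, 0.04], "twist": 0},
    {"grip": 0.3, "delta_pos": [0, 0, 0.04], "twist": 0},
    {"grip": 0.3, "delta_pos": [0, 0, 0.02], "twist": 0},
    {"grip": 0.3, "delta_pos": [0.001, 0.012, 0.005], "twist": 0},
    {"grip": 0.3, "delta_pos": [0.002, 0.03, 0], "twist": 0},
    {"grip": 0.3, "delta_pos": [0.0026, 0.039, 0], "twist": 0},
    {"grip": 0.3, "delta_pos": [0.0026, 0.039, 0], "twist": 0}
  ],
  "force": 60
}}

```text
clock: 7.93
position: [0.587, -0.1612, 0.2279]
ee_rot: [-0.066, -0.703, -0.068, 0.705]
contact_force: [1.0, -0.0, -2.1]
width: 0.0376
```

{"api": "step_arm", "payload": {
  "increments": [
    {"grip": 0.3, "delta_pos": [0.0026, 0.039, 0], "twist": 0},
    {"grip": 0.3, "delta_pos": [0.0026, 0.039, 0], "twist": 0},
    {"grip": 0.3, "delta_pos": [0.0026, 0.039, 0], "twist": 0},
    {"grip": 0.3, "delta_pos": [0.0026, 0.039, 0], "twist": 0},
    {"grip": 0.3, "delta_pos": [0.0026, 0.039, 0], "twist": 0},
    {"grip": 0.3, "delta_pos": [0.0026, 0.039, 0], "twist": 0},
    {"grip": 0.3, "delta_pos": [0.0026, 0.039, 0], "twist": 0},
    {"grip": 0.3, "delta_pos": [0.0026, 0.039, 0], "twist": 0},
    {"grip": 0.3, "delta_pos": [0.0026, 0.039, 0], "twist": 0},
    {"grip": 0.3, "delta_pos": [0.0026, 0.039, 0], "twist": 0}
  ]
}}

```text
clock: 8.77
position: [0.6121, 0.2295, 0.2276]
ee_rot: [-0.068, -0.702, -0.068, 0.705]
contact_force: [0.8, -0.6, -2.7]
width: 0.0377
```

{"api": "step_arm", "payload": {
  "increments": [
    {"grip": 0.3, "delta_pos": [0.002, 0.03, 0], "twist": 0},
    {"grip": 0.3, "delta_pos": [0.001, 0.015, 0], "twist": 0},
    {"grip": 0.3, "delta_pos": [0, 0, 0], "twist": 0}
  ]
}}

```text
clock: 9.02
position: [0.6153, 0.2762, 0.2274]
ee_rot: [-0.069, -0.702, -0.07, 0.705]
contact_force: [-0.5, -0.7, -1.4]
width: 0.0379
```

{"api": "step_arm", "payload": {
  "increments": [
    {"grip": 0.3, "delta_pos": [0.002, 0.003, -0.02], "twist": 0},
    {"grip": 0.3, "delta_pos": [0.001, 0.001, -0.025], "twist": 0},
    {"grip": 0.3, "delta_pos": [0, 0, -0.02], "twist": 0},
    {"grip": 0.3, "delta_pos": [0, 0, 0], "twist": 0},
    {"grip": 0.3, "delta_pos": [0, 0, 0], "twist": 0}
  ]
}}

```text
clock: 9.43
position: [0.6186, 0.2743, 0.1632]
ee_rot: [-0.068, -0.702, -0.067, 0.706]
contact_force: [1.3, 1.0, -1.9]
width: 0.0376
```

```bash
python3 - <<'E'
from h import *
s=manip.get_state();print(s['position'],s['contact_force'],s['width'])
d=shot('side','s4'); t=shot('top','t4')
p=s['position'];f=p-[0,0,.0495]
c,sn=np.cos(.1926),np.sin(.1926)
W=lambda x,y,z:[.521+c*x-sn*y,.262+sn*x+c*y,z]
im=cv2.resize(cv2.imread('pics/s4.png')[270:370,215:335],None,fx=6,fy=6,interpolation=cv2.INTER_CUBIC)
L=lambda q:tuple(int(v) for v in (q-[215,270])*6)
for q in proj(d,[W(68,25,97) if 0 else W(.068,.025,.097),W(.068,-.025,.097),W(-.075,.035,.02),W(.06,.025,.097)]): cv2.circle(im,L(q),3,(0,0,255),-1)
for q in proj(d,[p,f]): cv2.circle(im,L(q),3,(0,255,0),-1)
cv2.imwrite('pics/c4.png',im)
E
```

```text
[0.61861431 0.27427926 0.16319052] [ 1.27422822  0.95595898 -1.85531119] 0.03761295661400856
```

View pics/c4.png

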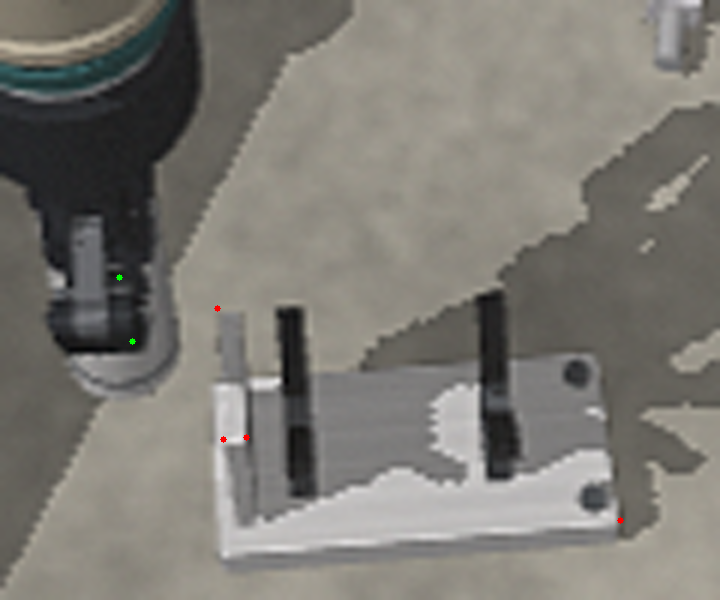

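{"api": "step_arm", "payload": {
  "increments": [
    {"grip": 0.3, "delta_pos": [0, 0.004, -0.015], "twist": 0},
    {"grip": 0.3, "delta_pos": [0, 0.003, -0.02], "twist": 0},
    {"grip": 0.3, "delta_pos": [0, 0, -0.0125], "twist": 0},
    {"grip": 0.3, "delta_pos": [0, 0, -0.007], "twist": 0},
    {"grip": 0.3, "delta_pos": [0, 0, 0], "twist": 0},
    {"grip": 0.3, "delta_pos": [0, 0, 0], "twist": 0}
  ]
}}

```text
clock: 10.03
position: [0.6208, 0.2827, 0.112]
ee_rot: [0.068, 0.704, 0.068, -0.703]
contact_force: [0.2, 0.7, -1.8]
width: 0.0374
```

{"api": "step_arm", "payload": {
  "increments": [
    {"grip": 0.3, "delta_pos": [-0.006, -0.0012, -0.003], "twist": 0},
    {"grip": 0.3, "delta_pos": [-0.005, -0.001, 0], "twist": 0},
    {"grip": 0.3, "delta_pos": [-0.003, -0.0006, 0], "twist": 0},
    {"grip": 0.3, "delta_pos": [0, 0, 0], "twist": 0},
    {"grip": 0.3, "delta_pos": [0, 0, 0], "twist": 0}
  ],
  "force": 25
}}

```text
clock: 10.45
position: [0.6059, 0.28, 0.1085]
ee_rot: [0.068, 0.704, 0.068, -0.704]
contact_force: [-0.4, -0.1, -1.4]
width: 0.038
```

{"api": "step_arm", "payload": {
  "increments": [
    {"grip": 0.3, "delta_pos": [-0.0029, -0.0006, 0.001], "twist": 0},
    {"grip": 0.3, "delta_pos": [-0.0029, -0.0006, 0.002], "twist": 0},
    {"grip": 0.3, "delta_pos": [-0.003, -0.0006, 0.001], "twist": 0},
    {"grip": 0.3, "delta_pos": [-0.003, -0.0006, 0.001], "twist": 0},
    {"grip": 0.3, "delta_pos": [0, 0, 0], "twist": 0}
  ]
}}

```text
clock: 10.87
position: [0.6013, 0.2791, 0.1145]
ee_rot: [0.067, 0.71, 0.069, -0.698]
contact_force: [11.1, 1.6, -7.2]
width: 0.0374
```

{"api": "step_arm", "payload": {
  "increments": [
    {"grip": 0.3, "delta_pos": [-0.0033, -0.0006, 0.0005], "twist": 0},
    {"grip": 0.3, "delta_pos": [-0.0033, -0.0006, 0.0005], "twist": 0},
    {"grip": 0.3, "delta_pos": [-0.0033, -0.0006, 0], "twist": 0},
    {"grip": 0.3, "delta_pos": [0, 0, 0], "twist": 0}
  ],
  "force": 20
}}

```text
clock: 11.2
position: [0.5943, 0.2776, 0.1171]
ee_rot: [0.067, 0.712, 0.069, -0.696]
contact_force: [14.2, 1.5, -3.2]
width: 0.0374
```

```bash
python3 - <<'E'
from h import *
s=manip.get_state();print(s['position'],s['contact_force'],s['moment'],s['width'])
d=shot('side','s5')
cv2.imwrite('pics/c5.png',cv2.resize(cv2.imread('pics/s5.png')[270:370,215:335],None,fx=6,fy=6,interpolation=cv2.INTER_CUBIC))
E
```

```text
[0.59428378 0.27758848 0.1170944 ] [14.21119324  1.48445221 -3.23713253] [ 0.41163425 -2.79420193 -0.02017103] 0.037420318088893983
```

View pics/c5.png

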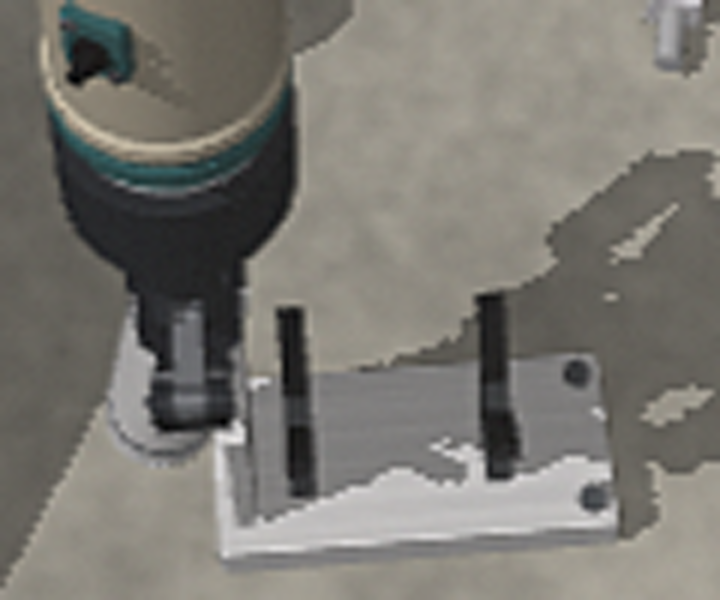

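{"api": "step_arm", "payload": {
  "increments": [
    {"grip": 0.3, "delta_pos": [-0.0033, -0.0006, 0.0005], "twist": 0},
    {"grip": 0.3, "delta_pos": [-0.0033, -0.0006, 0], "twist": 0},
    {"grip": 0.3, "delta_pos": [-0.0033, -0.0006, 0], "twist": 0},
    {"grip": 0.3, "delta_pos": [-0.0033, -0.0006, -0.0005], "twist": 0},
    {"grip": 0.3, "delta_pos": [-0.0032, -0.0006, -0.0007], "twist": 0},
    {"grip": 0.3, "delta_pos": [-0.0032, -0.0006, -0.0008], "twist": 0},
    {"grip": 0.3, "delta_pos": [0, 0, 0], "twist": 0}
  ]
}}

```text
clock: 11.83
position: [0.5734, 0.2738, 0.117]
ee_rot: [0.067, 0.711, 0.069, -0.696]
contact_force: [10.2, 1.3, 4.7]
width: 0.0375
```

{"api": "step_arm", "payload": {
  "increments": [
    {"grip": 0.3, "delta_pos": [-0.003, -0.0006, -0.0013], "twist": 0},
    {"grip": 0.3, "delta_pos": [-0.003, -0.0006, -0.0013], "twist": 0},
    {"grip": 0.3, "delta_pos": [-0.0028, -0.0005, -0.0018], "twist": 0},
    {"grip": 0.3, "delta_pos": [-0.0028, -0.0005, -0.0018], "twist": 0},
    {"grip": 0.3, "delta_pos": [0, 0, 0], "twist": 0}
  ]
}}

```text
clock: 12.25
position: [0.5594, 0.2713, 0.1103]
ee_rot: [0.067, 0.709, 0.069, -0.698]
contact_force: [6.3, 0.8, 6.4]
width: 0.0377
```

{"api": "step_arm", "payload": {
  "increments": [
    {"grip": 0.3, "delta_pos": [-0.003, -0.0006, -0.0025], "twist": 0},
    {"grip": 0.3, "delta_pos": [-0.003, -0.0006, -0.003], "twist": 0},
    {"grip": 0.3, "delta_pos": [-0.003, -0.0006, -0.0035], "twist": 0},
    {"grip": 0.3, "delta_pos": [-0.002, -0.0004, -0.0035], "twist": 0},
    {"grip": 0.3, "delta_pos": [-0.001, -0.0002, -0.0035], "twist": 0},
    {"grip": 0.3, "delta_pos": [0, 0, 0], "twist": 0},
    {"grip": 0.3, "delta_pos": [0, 0, 0], "twist": 0}
  ]
}}

```text
clock: 12.83
position: [0.5459, 0.2686, 0.094]
ee_rot: [0.067, 0.708, 0.068, -0.7]
contact_force: [2.9, -0.7, 8.7]
width: 0.0374
```

```bash
python3 - <<'E'
from h import *
s=manip.get_state();print(s['position'],s['contact_force'],s['moment'],s['width'])
d=shot('side','s6');t=shot('top','t6')
a=cv2.resize(cv2.imread('pics/s6.png')[270:370,215:315],None,fx=4,fy=4,interpolation=cv2.INTER_CUBIC)
b=cv2.resize(cv2.imread('pics/t6.png')[170:270,115:215],None,fx=4,fy=4,interpolation=cv2.INTER_CUBIC)
cv2.imwrite('pics/c6.png',np.hstack([a,b]))
E
```

```text
[0.5458774  0.26861956 0.09397192] [ 2.86600625 -0.74437372  8.662081  ] [ 0.03408711 -0.86479576 -0.06089313] 0.03740433295525191
```

View pics/c6.png

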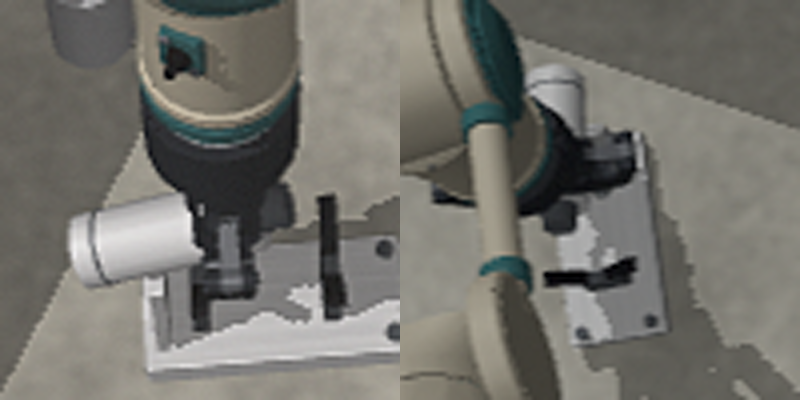

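```bash
python3 - <<'E'
from h import *
t=load('t6');d=load('s6')
def tri(a,b):
    A=[];B=[]
    for c,r in(ray(t,*a),ray(d,*b)):
        r=r/np.linalg.norm(r);M=np.eye(3)-np.outer(r,r);A.append(M);B.append(M@c)
    return np.linalg.lstsq(np.vstack(A),np.hstack(B),rcond=None)[0]
f=tri((153.7,188),(235,333));n=tri((155.5,227),(287.5,321.7));print(f,n,np.linalg.norm(n-f))
c,s=np.cos(.1926),np.sin(.1926)
for p in(f,n): q=p[:2]-[.521,.262];print('s,l',q@[c,s],q@[-s,c],p[2])
E
```

```text
[0.62388501 0.28252971 0.10145357] [0.51195378 0.26106036 0.13536066] 0.11890846466171737
s,l 0.10491227199826973 0.0004567434301071591 0.10145356778629677
s,l -0.009058811809858625 0.0008092809654953939 0.13536065762151578
```

{"api": "step_arm", "payload": {
  "increments": [
    {"grip": 0.3, "delta_pos": [0, 0, 0], "twist": 0},
    {"grip": 0.3, "delta_pos": [0, 0, 0.006], "twist": 0},
    {"grip": 0.3, "delta_pos": [0, 0, 0.006], "twist": 0},
    {"grip": 0.3, "delta_pos": [-0.0098, -0.0019, 0], "twist": 0},
    {"grip": 0.3, "delta_pos": [-0.0098, -0.0019, 0], "twist": 0},
    {"grip": 0.3, "delta_pos": [0, 0, 0], "twist": 0},
    {"grip": 0.3, "delta_pos": [0, 0, 0], "twist": 0}
  ],
  "force": 40
}}

```text
clock: 13.52
position: [0.5194, 0.2635, 0.1033]
ee_rot: [-0.068, -0.703, -0.068, 0.704]
contact_force: [-2.9, -1.0, 9.2]
width: 0.0377
```

{"api": "step_arm", "payload": {
  "increments": [
    {"grip": 0.3, "delta_pos": [0, 0, -0.005], "twist": 0},
    {"grip": 0.3, "delta_pos": [0, 0, -0.005], "twist": 0},
    {"grip": 0.3, "delta_pos": [0, 0, -0.004], "twist": 0},
    {"grip": 0.3, "delta_pos": [0, 0, -0.004], "twist": 0},
    {"grip": 0.3, "delta_pos": [0, 0, 0], "twist": 0}
  ],
  "force": 25
}}

```text
clock: 13.93
position: [0.5199, 0.2638, 0.0843]
ee_rot: [-0.068, -0.703, -0.068, 0.704]
contact_force: [-1.4, 0.4, 5.2]
width: 0.0373
```

```bash
python3 - <<'E'
from h import *
s=manip.get_state();print(s['position'],s['contact_force'],s['moment'],s['qpos'])
d=shot('side','s7');t=shot('top','t7')
a=cv2.resize(cv2.imread('pics/s7.png')[280:360,215:315],None,fx=4,fy=4,interpolation=cv2.INTER_CUBIC)
b=cv2.resize(cv2.imread('pics/t7.png')[170:250,115:215],None,fx=4,fy=4,interpolation=cv2.INTER_CUBIC)
cv2.imwrite('pics/c7.png',np.hstack([a,b]))
E
```

```text
[0.51987193 0.26380766 0.08426444] [-1.37342733  0.42755928  5.22683356] [ 0.22789425 -0.15989057  0.00079911] [3.49874780e-01 4.04805038e-01 1.70156113e+00 7.11602085e-04
 1.03662475e+00 1.72789455e+00]
```

View pics/c7.png

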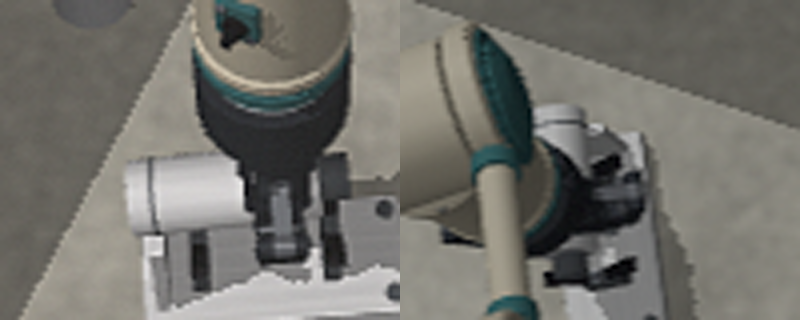

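```bash
python3 - <<'E'
from h import *
d=load('s7');t=load('t7')
c,s=np.cos(.1926),np.sin(.1926)
P=[atz(d,248.3,329.5,.117),atz(d,302.5,323.8,.117),atz(t,155.5,197.5,.117),manip.get_state()['position']]
for p in P:
    q=p[:2]-[.521,.262];print('s,l',q@[c,s],q@[-s,c],p[2])
E
```

```text
s,l 0.07431526779079597 0.0026102681943403956 0.11699999999999999
s,l -0.04080163019572712 -0.0007580958238985042 0.11699999999999999
s,l 0.07485292090580091 -0.0050015968895440605 0.11699999999999999
s,l -0.0006172674528260047 0.0019606029560515904 0.08451003746895686
```

{"api": "step_arm", "payload": {
  "increments": [
    {"grip": 0.3, "delta_pos": [0, 0, 0.005], "twist": 0},
    {"grip": 0.3, "delta_pos": [0, 0, 0.01], "twist": 0},
    {"grip": 0.3, "delta_pos": [0, 0, 0.015], "twist": 0},
    {"grip": 0.3, "delta_pos": [-0.0138, -0.003, 0.002], "twist": 0},
    {"grip": 0.3, "delta_pos": [-0.03, -0.006, 0], "twist": 0},
    {"grip": 0.3, "delta_pos": [-0.03, -0.006, 0], "twist": 0},
    {"grip": 0.3, "delta_pos": [-0.03, -0.006, 0], "twist": 0},
    {"grip": 0.3, "delta_pos": [-0.014, -0.002, 0], "twist": 0},
    {"grip": 0.3, "delta_pos": [0, 0, 0], "twist": 0},
    {"grip": 0.3, "delta_pos": [0, 0, 0], "twist": 0}
  ],
  "force": 50
}}

```text
clock: 14.87
position: [0.4031, 0.2405, 0.1164]
ee_rot: [0.068, 0.704, 0.068, -0.704]
contact_force: [0.0, 1.1, -1.9]
width: 0.0371
```

{"api": "step_arm", "payload": {
  "increments": [
    {"grip": 0.3, "delta_pos": [-0.002, 0, -0.025], "twist": 0},
    {"grip": 0.3, "delta_pos": [0, 0, -0.03], "twist": 0},
    {"grip": 0.3, "delta_pos": [0, 0, -0.02], "twist": 0},
    {"grip": 0.3, "delta_pos": [0, 0, -0.012], "twist": 0},
    {"grip": 0.3, "delta_pos": [0, 0, -0.004], "twist": 0},
    {"grip": 0.3, "delta_pos": [0, 0, 0], "twist": 0},
    {"grip": 0.3, "delta_pos": [0, 0, 0], "twist": 0}
  ]
}}

```text
clock: 15.45
position: [0.4032, 0.2411, 0.0255]
ee_rot: [0.068, 0.704, 0.068, -0.703]
contact_force: [0.2, -0.1, -2.0]
width: 0.0376
```

{"api": "step_arm", "payload": {
  "increments": [
    {"grip": 0.3, "delta_pos": [0.003, 0.0006, 0], "twist": 0},
    {"grip": 0.3, "delta_pos": [0.003, 0.0006, 0], "twist": 0},
    {"grip": 0.3, "delta_pos": [0.003, 0.0006, 0], "twist": 0},
    {"grip": 0.3, "delta_pos": [0.002, 0.0004, 0], "twist": 0},
    {"grip": 0.3, "delta_pos": [0, 0, 0], "twist": 0}
  ],
  "force": 20
}}

```text
clock: 15.87
position: [0.4081, 0.2419, 0.0247]
ee_rot: [-0.068, -0.7, -0.067, 0.707]
contact_force: [-9.3, -1.1, -0.1]
width: 0.0375
```

{"api": "step_arm", "payload": {
  "increments": [
    {"grip": 0.3, "delta_pos": [0.003, 0.0006, 0], "twist": 0},
    {"grip": 0.3, "delta_pos": [0.003, 0.0006, 0], "twist": 0},
    {"grip": 0.3, "delta_pos": [0, 0, 0], "twist": 0}
  ]
}}

```text
clock: 16.12
position: [0.408, 0.2416, 0.0236]
ee_rot: [-0.069, -0.696, -0.067, 0.711]
contact_force: [-19.4, -0.2, 2.2]
width: 0.0375
```

```bash
python3 - <<'E'
from h import *
s=manip.get_state();print(s['position'],s['contact_force'],s['moment'])
E
```

```text
[0.40799449 0.24161628 0.02357593] [-19.40045331  -0.24304418   2.19435582] [0.07279117 2.06297186 0.27944409]
```

{"api": "step_arm", "payload": {
  "increments": [
    {"grip": 0.3, "delta_pos": [0.002, 0.0004, 0.001], "twist": 0},
    {"grip": 0.3, "delta_pos": [0.002, 0.0004, 0], "twist": 0},
    {"grip": 0.3, "delta_pos": [0.001, 0.0002, 0], "twist": 0},
    {"grip": 0.3, "delta_pos": [0, 0, 0], "twist": 0}
  ]
}}

```text
clock: 16.45
position: [0.4078, 0.2415, 0.0236]
ee_rot: [-0.07, -0.693, -0.066, 0.715]
contact_force: [-25.7, 0.1, 2.9]
width: 0.0376
```

{"api": "step_arm", "payload": {
  "increments": [
    {"grip": 0.3, "delta_pos": [0.002, 0.0004, 0], "twist": 0},
    {"grip": 0.3, "delta_pos": [0.002, 0.0004, 0], "twist": 0},
    {"grip": 0.3, "delta_pos": [0, 0, 0], "twist": 0}
  ]
}}

```text
clock: 16.7
position: [0.4092, 0.2408, 0.0225]
ee_rot: [-0.07, -0.691, -0.065, 0.717]
contact_force: [-27.8, -2.5, -2.0]
width: 0.0372
```

{"api": "step_arm", "payload": {
  "increments": [
    {"grip": 0.3, "delta_pos": [0.002, 0.0004, 0], "twist": 0},
    {"grip": 0.3, "delta_pos": [0.002, 0.0004, 0], "twist": 0},
    {"grip": 0.3, "delta_pos": [0.002, 0.0004, 0], "twist": 0},
    {"grip": 0.3, "delta_pos": [0, 0, 0], "twist": 0}
  ]
}}

```text
clock: 17.03
position: [0.409, 0.2406, 0.0212]
ee_rot: [-0.071, -0.686, -0.064, 0.721]
contact_force: [-36.5, -2.7, 0.7]
width: 0.0372
```

{"api": "step_arm", "payload": {
  "increments": [
    {"grip": 0.3, "delta_pos": [-0.002, 0, 0.003], "twist": 0},
    {"grip": 0.3, "delta_pos": [0, 0, 0.003], "twist": 0},
    {"grip": 0.3, "delta_pos": [0, 0, 0.003], "twist": 0},
    {"grip": 0.3, "delta_pos": [0, 0, 0.003], "twist": 0},
    {"grip": 0.3, "delta_pos": [0, 0, 0], "twist": 0}
  ]
}}

```text
clock: 17.45
position: [0.4119, 0.2406, 0.0335]
ee_rot: [-0.071, -0.689, -0.064, 0.718]
contact_force: [-24.9, -6.8, -8.5]
width: 0.0379
```

{"api": "step_arm", "payload": {
  "increments": [
    {"grip": 0.3, "delta_pos": [0.001, 0.0002, -0.003], "twist": 0},
    {"grip": 0.3, "delta_pos": [0.001, 0.0002, -0.003], "twist": 0},
    {"grip": 0.3, "delta_pos": [0, 0, -0.003], "twist": 0},
    {"grip": 0.3, "delta_pos": [0, 0, -0.003], "twist": 0},
    {"grip": 0.3, "delta_pos": [0, 0, 0], "twist": 0}
  ]
}}

```text
clock: 17.87
position: [0.414, 0.241, 0.0218]
ee_rot: [-0.071, -0.69, -0.064, 0.718]
contact_force: [-27.5, -7.2, -1.9]
width: 0.0376
```

{"api": "step_arm", "payload": {
  "increments": [
    {"grip": 0.3, "delta_pos": [0.001, 0.0002, 0.003], "twist": 0},
    {"grip": 0.3, "delta_pos": [0.001, 0.0002, 0.003], "twist": 0},
    {"grip": 0.3, "delta_pos": [0, 0, 0.003], "twist": 0},
    {"grip": 0.3, "delta_pos": [0, 0, 0.003], "twist": 0},
    {"grip": 0.3, "delta_pos": [0, 0, 0], "twist": 0}
  ]
}}

```text
clock: 18.28
position: [0.4156, 0.2413, 0.0332]
ee_rot: [-0.071, -0.689, -0.064, 0.718]
contact_force: [-24.2, -6.5, -8.9]
width: 0.0374
```

{"api": "step_arm", "payload": {
  "increments": [
    {"grip": 0.3, "delta_pos": [0.001, 0.0004, -0.003], "twist": 0},
    {"grip": 0.3, "delta_pos": [0.001, 0.0004, -0.003], "twist": 0},
    {"grip": 0.3, "delta_pos": [0.001, 0.0002, -0.003], "twist": 0},
    {"grip": 0.3, "delta_pos": [0, 0, -0.003], "twist": 0},
    {"grip": 0.3, "delta_pos": [0, 0, 0], "twist": 0}
  ]
}}

```text
clock: 18.7
position: [0.418, 0.2419, 0.0214]
ee_rot: [-0.071, -0.689, -0.064, 0.718]
contact_force: [-28.2, -8.2, -2.0]
width: 0.0377
```

{"api": "step_arm", "payload": {
  "increments": [
    {"grip": 0.3, "delta_pos": [-0.004, -0.0008, 0.001], "twist": 0},
    {"grip": 0.3, "delta_pos": [-0.006, -0.0012, 0.001], "twist": 0},
    {"grip": 0.3, "delta_pos": [-0.006, -0.0012, 0], "twist": 0},
    {"grip": 0.3, "delta_pos": [-0.008, -0.0016, 0], "twist": 0},
    {"grip": 0.3, "delta_pos": [-0.006, -0.0012, 0.005], "twist": 0},
    {"grip": 0.3, "delta_pos": [0, 0, 0.02], "twist": 0},
    {"grip": 0.3, "delta_pos": [0, 0, 0.04], "twist": 0},
    {"grip": 0.3, "delta_pos": [0, 0, 0.04], "twist": 0},
    {"grip": 0.3, "delta_pos": [0, 0, 0], "twist": 0},
    {"grip": 0.3, "delta_pos": [0, 0, 0], "twist": 0}
  ],
  "force": 50
}}

```text
clock: 19.53
position: [0.4116, 0.2442, 0.1368]
ee_rot: [0.067, 0.707, 0.069, -0.701]
contact_force: [-0.7, -0.4, -2.8]
width: 0.0373
```

```bash
python3 - <<'E'
from h import *
s=manip.get_state();print(s['position'],s['contact_force'],s['ee_rot'])
d=shot('side','s8');t=shot('top','t8')
u,v=proj(d,[s['position']])[0].astype(int);U,V=proj(t,[s['position']])[0].astype(int);print(u,v,U,V)
a=cv2.resize(cv2.imread('pics/s8.png')[v-60:v+40,u-50:u+50],None,fx=4,fy=4,interpolation=cv2.INTER_CUBIC)
b=cv2.resize(cv2.imread('pics/t8.png')[V-50:V+50,U-50:U+50],None,fx=4,fy=4,interpolation=cv2.INTER_CUBIC)
cv2.imwrite('pics/c8.png',np.hstack([a,b]))
E
```

```text
[0.41163684 0.24416909 0.13678545] [-0.7008232  -0.39750256 -2.75851648] [ 0.06691459  0.70715639  0.06881235 -0.70051205]
336 318 159 264
```

View pics/c8.png

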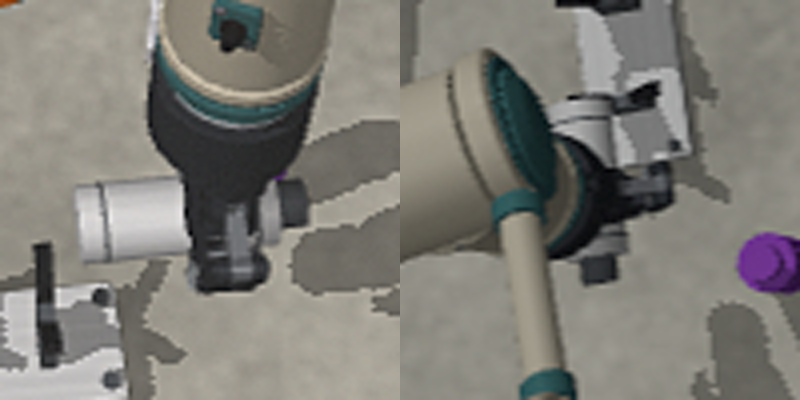

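```bash
python3 - <<'E'
from h import *
d=load('s8');t=load('t8')
c,s=np.cos(.1926),np.sin(.1926)
for z in(.16,.169):
  for p in [atz(d,306.3,314.5,z),atz(d,363,308.7,z),atz(t,159-50+180/4,264-50+98/4,z),atz(t,159-50+202/4,264-50+282/4,z),manip.get_state()['position']]:
    q=p[:2]-[.521,.262];print('s,l',(q@[c,s]).round(4),(q@[-s,c]).round(4),p[2].round(4))
E
```

```text
s,l -0.0474 -0.0 0.16
s,l -0.1652 -0.0032 0.16
s,l -0.0431 0.0026 0.16
s,l -0.1635 0.0037 0.16
s,l -0.1141 0.0027 0.1333
s,l -0.0466 0.0045 0.169
s,l -0.1631 0.0013 0.169
s,l -0.0445 0.0003 0.169
s,l -0.164 0.0015 0.169
s,l -0.1141 0.0027 0.1333
```

{"api": "step_arm", "payload": {
  "increments": [
    {"grip": 0.3, "delta_pos": [0.0156, 0.0027, 0], "twist": 0},
    {"grip": 0.3, "delta_pos": [0.03, 0.005, 0], "twist": 0},
    {"grip": 0.3, "delta_pos": [0.03, 0.005, 0], "twist": 0},
    {"grip": 0.3, "delta_pos": [0.02, 0.0034, 0], "twist": 0},
    {"grip": 0.3, "delta_pos": [0.005, 0.0008, -0.01], "twist": 0},
    {"grip": 0.3, "delta_pos": [0, 0, -0.01], "twist": 0},
    {"grip": 0.3, "delta_pos": [0, 0, 0], "twist": 0},
    {"grip": 0.3, "delta_pos": [0, 0, 0], "twist": 0}
  ]
}}

```text
clock: 20.3
position: [0.506, 0.2589, 0.1107]
ee_rot: [-0.068, -0.701, -0.067, 0.706]
contact_force: [0.0, -0.0, -1.9]
width: 0.0375
```

```bash
cat >> h.py <<'E'
def sl(p=None):
    st=manip.get_state();p=st['position'] if p is None else p;q=np.array(p)[:2]-[.521,.262];c,s=np.cos(.1926),np.sin(.1926)
    return (q@[c,s]).round(4),(q@[-s,c]).round(4),p[2].round(4),st['contact_force'].round(1)
E
python3 -c "
from h import *
print(sl())"
```

```text
(np.float64(-0.0153), np.float64(-0.0002), np.float64(0.1107), array([ 0. , -0. , -1.9]))
```

{"api": "step_arm", "payload": {
  "increments": [
    {"grip": 0.3, "delta_pos": [0.003, 0.0006, -0.01], "twist": 0},
    {"grip": 0.3, "delta_pos": [0, 0, -0.015], "twist": 0},
    {"grip": 0.3, "delta_pos": [0, 0, -0.012], "twist": 0},
    {"grip": 0.3, "delta_pos": [0, 0, -0.007], "twist": 0},
    {"grip": 0.3, "delta_pos": [0, 0, 0], "twist": 0},
    {"grip": 0.3, "delta_pos": [0, 0, 0], "twist": 0}
  ]
}}

```text
clock: 20.8
position: [0.5119, 0.2604, 0.069]
ee_rot: [-0.068, -0.704, -0.068, 0.704]
contact_force: [-0.6, -0.3, -2.2]
width: 0.0373
```

```bash
python3 -c "
from h import *
print(sl())"
```

```text
(np.float64(-0.0092), np.float64(0.0002), np.float64(0.069), array([-0.6, -0.3, -2.2]))
```

{"api": "step_arm", "payload": {
  "increments": [
    {"grip": 0.3, "delta_pos": [-0.001, 0, -0.005], "twist": 0},
    {"grip": 0.3, "delta_pos": [0, 0, -0.004], "twist": 0},
    {"grip": 0.3, "delta_pos": [0, 0, -0.003], "twist": 0},
    {"grip": 0.3, "delta_pos": [0, 0, 0], "twist": 0}
  ],
  "force": 25
}}

```text
clock: 21.13
position: [0.5109, 0.2603, 0.0566]
ee_rot: [-0.068, -0.704, -0.068, 0.704]
contact_force: [-1.1, -1.5, -2.5]
width: 0.0375
```

{"api": "step_arm", "payload": {
  "increments": [
    {"grip": 0.3, "delta_pos": [0, 0, -0.002], "twist": 0},
    {"grip": 0.3, "delta_pos": [0, 0, -0.001], "twist": 0},
    {"grip": 0.3, "delta_pos": [0, 0, 0], "twist": 0}
  ],
  "force": 20
}}

```text
clock: 21.38
position: [0.5113, 0.2604, 0.054]
ee_rot: [-0.068, -0.704, -0.068, 0.704]
contact_force: [0.4, -0.5, -2.7]
width: 0.0378
```

{"api": "step_arm", "payload": {
  "increments": [
    {"grip": 0.3, "delta_pos": [0, 0, -0.0015], "twist": 0},
    {"grip": 0.3, "delta_pos": [0, 0, -0.0015], "twist": 0},
    {"grip": 0.3, "delta_pos": [0, 0, 0], "twist": 0}
  ]
}}

```text
clock: 21.63
position: [0.5112, 0.2604, 0.0508]
ee_rot: [-0.068, -0.704, -0.068, 0.704]
contact_force: [-0.4, -0.7, -2.4]
width: 0.0378
```

{"api": "step_arm", "payload": {
  "increments": [
    {"grip": 0.3, "delta_pos": [0, 0, -0.0015], "twist": 0},
    {"grip": 0.3, "delta_pos": [0, 0, -0.0015], "twist": 0},
    {"grip": 0.3, "delta_pos": [0, 0, 0], "twist": 0}
  ]
}}

```text
clock: 21.88
position: [0.5114, 0.2603, 0.0486]
ee_rot: [0.068, 0.704, 0.068, -0.704]
contact_force: [-2.1, -1.1, 2.9]
width: 0.0378
```

{"api": "step_arm", "payload": {
  "increments": [
    {"grip": 0.3, "delta_pos": [0, 0, -0.0015], "twist": 0},
    {"grip": 0.3, "delta_pos": [0, 0, -0.001], "twist": 0},
    {"grip": 0.3, "delta_pos": [0, 0, 0], "twist": 0}
  ]
}}

```text
clock: 22.13
position: [0.5114, 0.2604, 0.0481]
ee_rot: [0.068, 0.704, 0.068, -0.703]
contact_force: [-5.1, -3.3, 15.2]
width: 0.0377
```

```bash
python3 - <<'E'
from h import *
print(sl(),manip.get_state()['moment'])
d=shot('side','s9');t=shot('top','t9')
a=cv2.resize(cv2.imread('pics/s9.png')[280:360,220:320],None,fx=4,fy=4,interpolation=cv2.INTER_CUBIC)
b=cv2.resize(cv2.imread('pics/t9.png')[180:260,130:230],None,fx=4,fy=4,interpolation=cv2.INTER_CUBIC)
cv2.imwrite('pics/c9.png',np.hstack([a,b]))
E
```

```text
(np.float64(-0.0097), np.float64(0.0003), np.float64(0.0481), array([-5.1, -3.3, 15.2])) [-0.40462658  0.44769529 -0.15786604]
```

View pics/c9.png

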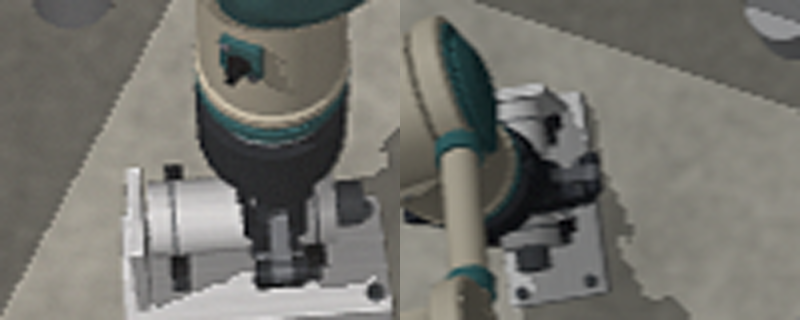

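{"api": "step_arm", "payload": {
  "increments": [
    {"grip": 0.3, "delta_pos": [0, 0, 0.0015], "twist": 0},
    {"grip": 0.3, "delta_pos": [0.0015, 0.0003, 0], "twist": 0},
    {"grip": 0.3, "delta_pos": [0.0015, 0.0003, 0], "twist": 0},
    {"grip": 0.3, "delta_pos": [0, 0, 0], "twist": 0}
  ]
}}

```text
clock: 22.57
position: [0.5114, 0.2604, 0.0482]
ee_rot: [-0.068, -0.702, -0.067, 0.706]
contact_force: [-9.5, -1.9, 12.4]
width: 0.0375
```

{"api": "step_arm", "payload": {
  "increments": [
    {"grip": 0.3, "delta_pos": [0.0015, 0.0003, 0], "twist": 0},
    {"grip": 0.3, "delta_pos": [0.0015, 0.0003, 0], "twist": 0},
    {"grip": 0.3, "delta_pos": [0, 0, 0], "twist": 0}
  ]
}}

```text
clock: 22.82
position: [0.5115, 0.2604, 0.0481]
ee_rot: [-0.068, -0.7, -0.067, 0.708]
contact_force: [-13.8, -4.2, 16.3]
width: 0.0379
```

{"api": "step_arm", "payload": {
  "increments": [
    {"grip": 0.3, "delta_pos": [0, 0, 0.0015], "twist": 0},
    {"grip": 0.3, "delta_pos": [0, 0, 0.0015], "twist": 0},
    {"grip": 0.3, "delta_pos": [0, 0, 0], "twist": 0},
    {"grip": 0.3, "delta_pos": [0, 0, 0], "twist": 0}
  ]
}}

```text
clock: 23.15
position: [0.5142, 0.2609, 0.0494]
ee_rot: [-0.068, -0.702, -0.067, 0.706]
contact_force: [-6.3, -1.6, 1.7]
width: 0.0377
```

{"api": "step_arm", "payload": {
  "increments": [
    {"grip": 0.3, "delta_pos": [0.0015, 0.0003, 0], "twist": 0},
    {"grip": 0.3, "delta_pos": [0.0015, 0.0003, 0.0005], "twist": 0},
    {"grip": 0.3, "delta_pos": [0, 0, 0], "twist": 0},
    {"grip": 0.3, "delta_pos": [0, 0, 0], "twist": 0}
  ]
}}

```text
clock: 23.48
position: [0.5141, 0.2608, 0.0492]
ee_rot: [-0.069, -0.699, -0.067, 0.708]
contact_force: [-11.0, -2.1, 3.1]
width: 0.0378
```

{"api": "step_arm", "payload": {
  "increments": [
    {"grip": 0.3, "delta_pos": [-0.0025, -0.0005, -0.0005], "twist": 0},
    {"grip": 0.3, "delta_pos": [0, 0, 0], "twist": 0},
    {"grip": 0.3, "delta_pos": [0, 0, 0], "twist": 0}
  ]
}}

```text
clock: 23.73
position: [0.5143, 0.2608, 0.0492]
ee_rot: [-0.068, -0.701, -0.067, 0.706]
contact_force: [-6.5, -1.8, 1.6]
width: 0.0377
```

{"api": "step_arm", "payload": {
  "increments": [
    {"grip": 0.44, "delta_pos": [0, 0, 0], "twist": 0},
    {"grip": 0.46, "delta_pos": [0, 0, 0], "twist": 0},
    {"grip": 0.48, "delta_pos": [0, 0, 0], "twist": 0},
    {"grip": 0.52, "delta_pos": [0, 0, 0], "twist": 0},
    {"grip": 0.56, "delta_pos": [0, 0, 0], "twist": 0},
    {"grip": 0.65, "delta_pos": [0, 0, 0], "twist": 0},
    {"grip": 0.75, "delta_pos": [0, 0, 0], "twist": 0},
    {"grip": 0.75, "delta_pos": [0, 0, 0], "twist": 0}
  ]
}}

```text
clock: 24.4
position: [0.5181, 0.2618, 0.0502]
ee_rot: [0.068, 0.704, 0.068, -0.704]
contact_force: [0.5, -0.6, 0.6]
width: 0.0641
```

{"api": "step_arm", "payload": {
  "increments": [
    {"grip": 0.75, "delta_pos": [0, 0, 0.005], "twist": 0},
    {"grip": 0.75, "delta_pos": [0, 0, 0.015], "twist": 0},
    {"grip": 0.75, "delta_pos": [0, 0, 0.03], "twist": 0},
    {"grip": 0.75, "delta_pos": [0, 0, 0.035], "twist": 0},
    {"grip": 0.75, "delta_pos": [0, 0, 0.035], "twist": 0},
    {"grip": 0.75, "delta_pos": [0, 0, 0.035], "twist": 0},
    {"grip": 0.75, "delta_pos": [-0.02, -0.02, 0.02], "twist": 0},
    {"grip": 0.75, "delta_pos": [-0.02, -0.03, 0], "twist": 0},
    {"grip": 0.75, "delta_pos": [-0.02, -0.03, 0], "twist": 0},
    {"grip": 0.75, "delta_pos": [-0.02, -0.03, 0], "twist": 0}
  ]
}}

```text
clock: 25.23
position: [0.437, 0.1509, 0.226]
ee_rot: [0.068, 0.704, 0.068, -0.703]
contact_force: [0.1, -0.7, -0.3]
width: 0.0641
```

{"api": "step_arm", "payload": {
  "increments": [
    {"grip": 0.75, "delta_pos": [-0.01, -0.04, 0], "twist": 0},
    {"grip": 0.75, "delta_pos": [-0.01, -0.04, 0], "twist": 0},
    {"grip": 0.75, "delta_pos": [0, -0.04, 0], "twist": 0},
    {"grip": 0.75, "delta_pos": [0, -0.02, 0], "twist": 0},
    {"grip": 0.75, "delta_pos": [0, 0, 0], "twist": 0},
    {"grip": 0.75, "delta_pos": [0, 0, 0], "twist": 0}
  ]
}}

```text
clock: 25.73
position: [0.4178, 0.011, 0.2256]
ee_rot: [0.067, 0.704, 0.067, -0.704]
contact_force: [0.0, 0.1, 0.6]
width: 0.0638
```

```bash
python3 - <<'E'
from h import *
d=shot('side','s10');t=shot('top','t10')
c,s=np.cos(.1926),np.sin(.1926)
W=lambda x,y,z:[.521+c*x-s*y,.262+s*x+c*y,z]
for n,dd in(('side',d),('top',t)): print(n,proj(dd,[W(.06,0,.085),W(-.056,0,.085)]).round(1))
a=cv2.resize(cv2.imread('pics/s10.png')[290:370,220:320],None,fx=4,fy=4,interpolation=cv2.INTER_CUBIC)
b=cv2.resize(cv2.imread('pics/t10.png')[190:270,130:230],None,fx=4,fy=4,interpolation=cv2.INTER_CUBIC)
full=cv2.resize(cv2.imread('pics/t10.png')[130:310,100:450],(800,274))
cv2.imwrite('pics/c10.png',np.vstack([np.hstack([a,b]),cv2.resize(cv2.imread('pics/t10.png')[120:310,110:450],(800,276),interpolation=cv2.INTER_CUBIC)]))
E
```

```text
side [[255.8 334.3]
 [309.1 330.2]]
top [[157.4 205.1]
 [162.8 245.8]]
```

```bash
python3 - <<'E'
from h import *
c,s=np.cos(.1926),np.sin(.1926)
W=lambda x,y,z:[.521+c*x-s*y,.262+s*x+c*y,z]
for n in('side','top'):
    d=load(n[0]+'10'); o=load(n+'0')
    for z in(.105,.097):
        print(n,z)
        print([(x,int(d['img'][int(round(v)),int(round(u))].mean()),int(o['img'][int(round(v)),int(round(u))].mean())) for x in range(-70,76,4) for u,v in [proj(d,[W(x/1e3,0.005,z)])[0]]])
    df=np.abs(d['img'].astype(int)-o['img']).sum(2)>60
    k,lab,st,ce=cv2.connectedComponentsWithStats(df.astype(np.uint8))
    print([(st[i].tolist()) for i in range(1,k) if st[i,4]>25])
E
```

```text
side 0.105
[(-70, 96, 146), (-66, 91, 145), (-62, 87, 126), (-58, 80, 112), (-54, 95, 127), (-50, 86, 125), (-46, 70, 152), (-42, 52, 127), (-38, 196, 112), (-34, 199, 81), (-30, 205, 42), (-26, 177, 41), (-22, 196, 79), (-18, 198, 140), (-14, 198, 99), (-10, 199, 85), (-6, 199, 78), (-2, 198, 75), (2, 200, 89), (6, 203, 115), (10, 204, 103), (14, 204, 86), (18, 204, 108), (22, 203, 124), (26, 203, 151), (30, 202, 151), (34, 206, 125), (38, 207, 92), (42, 209, 32), (46, 161, 20), (50, 198, 117), (54, 207, 130), (58, 208, 108), (62, 176, 180), (66, 189, 187), (70, 148, 144), (74, 144, 143)]
side 0.097
[(-70, 98, 141), (-66, 115, 108), (-62, 94, 94), (-58, 63, 59), (-54, 90, 151), (-50, 93, 185), (-46, 75, 182), (-42, 56, 185), (-38, 212, 190), (-34, 210, 100), (-30, 187, 31), (-26, 192, 36), (-22, 204, 179), (-18, 203, 187), (-14, 204, 189), (-10, 206, 190), (-6, 206, 142), (-2, 204, 119), (2, 206, 125), (6, 206, 122), (10, 206, 123), (14, 208, 121), (18, 210, 125), (22, 211, 124), (26, 210, 122), (30, 210, 122), (34, 212, 122), (38, 212, 74), (42, 213, 32), (46, 137, 39), (50, 207, 1
[... 970 characters left out ...]
0, 77, 163), (-46, 42, 174), (-42, 54, 103), (-38, 167, 14), (-34, 165, 9), (-30, 96, 170), (-26, 165, 165), (-22, 165, 166), (-18, 164, 165), (-14, 165, 165), (-10, 165, 164), (-6, 164, 164), (-2, 165, 166), (2, 165, 166), (6, 165, 166), (10, 166, 166), (14, 166, 166), (18, 166, 167), (22, 165, 168), (26, 165, 171), (30, 166, 46), (34, 165, 10), (38, 166, 5), (42, 166, 147), (46, 170, 99), (50, 169, 79), (54, 167, 80), (58, 165, 68), (62, 166, 171), (66, 169, 170), (70, 126, 125), (74, 124, 123)]
[[150, 204, 32, 48, 479], [160, 221, 204, 199, 10784], [184, 229, 17, 30, 212], [402, 359, 158, 61, 4012], [555, 378, 5, 8, 40], [514, 382, 9, 8, 56], [278, 387, 13, 20, 73], [148, 401, 9, 19, 51]]
```

```bash
python3 -c "
from rig import manip
print(manip.sign_off())"
```

```text
the job is handed in; nothing more can be done
None
```

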